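# Probe the depth of a sloping blind bore

## Task

Before a bolt is chosen for the sloping block, its blind bore has to be measured. Take the depth gauge out of its stand, lower the rod squarely into the bore and press gently until the rod bottoms out, so that the face of the block pushes the sliding stop up the rod; hold it down there for about a second. Then let go and leave the gauge standing in the bore, rod on the bottom and stop flush on the face, ready to be read; leave the other things alone.

Things in the scene. Friction and masses are not known exactly. Their poses are not given: they have to be found in the camera images.
- gauge_handle (a point): Centre of the depth gauge's round wooden handle (24 mm thick, 50 mm long), 91 mm above the rod's tip. Below the handle a round steel flange 36 mm wide, 6 mm thick, then a steel rod 10 mm thick, 60 mm long with chamfered tip, all on one axis. z runs from tip to handle. It starts upright in its stand, hanging by the flange on the rim.
- gauge_tip (a point): The lower end of the gauge's rod, on its axis; z points up the rod to the handle.
- stop_collar (a joint): Sliding stop of the gauge: a plain brass ring 26 mm in diameter and 12 mm high on the rod. Value in m: 0 when its lower face is 8 mm above the rod's tip, growing as it slides up towards the flange (at most 0.040). It is a friction fit: about 2.5 N along the rod moves it and it stays where it is left.
- stop_face (a point): Centre of the stop's lower face, on the rod's axis; z points up the rod.
- stand_rim (a point): Centre of the open upper rim of the gauge's stand: a fixed upright aluminium tube, 42 mm outside, 30 mm inside, 75 mm high, on a 70 mm square foot. z points up.
- angle_block: Fixed work holder: a dark steel base 110 x 90 x 10 mm that carries an aluminium block 70 x 70 x 55 mm, whose upper face slopes 28 degrees from level, down towards this body's own -x side. Its highest edge is 91 mm above the table. Origin under the centre of the base, z up.
- bore_mouth (a point): Centre of the bore's mouth in the sloping face, 75 mm above the table. z points out of the bore along its axis (28 degrees from vertical, leaning to the block's -x side). The bore is 12 mm wide with a 2 mm chamfer, so that the rod has 1 mm of room all round.
- bore_floor (a point): Centre of the bore's flat bottom, on its axis, 26 to 42 mm below the mouth (it differs from start to start); rigid under the rod. z as at the mouth.
- depth_gauge: The depth gauge as a whole (loose, 0.08 to 0.16 kg); origin at the rod's tip, z along the rod to the handle.
- tape_roll: Bystander: roll of masking tape 72 mm wide, 18 mm high, lying flat. Origin under its centre.
- star_knob: Bystander: black star knob 47 mm wide, 27 mm high. Origin under its centre.
- bolt_near: Bystander: bolt 47 mm long, lying. Origin under its centre.
- ink_jar: Bystander: white round jar 67 mm wide, 74 mm high. Origin under its centre.
Not all that is in view belongs to the job. Of the things like the depth_gauge, leave any that is green; of the rest the smaller one is meant.

How it is judged:
By the outcome, as a careful person would: the job done as asked, in the order asked, and still so for the second after the job is handed in, with the robot touching nothing.
It also fails if it takes over 48 s, if anything falls off the work surface, if the arm or the gripper's body presses on something with over 40 N, if the wrist force passes 120 N, or if a joint passes its speed limit or range.

## Robot

A 6-joint arm with a two-finger parallel gripper is mounted at the origin on a cart in front of the work surface, level with it; the furniture and walls round the work are solid. World frame = base frame: x ahead of the robot, y to its left, z up, the work surface at z = 0. Lengths are in m, angles in degrees, forces in N, time in s.
With the tool pointing down it reaches from about 0.25 to 0.725 m from the base axis. Payload 9.7 kg.
Tool frame: the origin (TCP) lies between the finger pads; the fingertips stand 11 mm ahead of it and the grasp point (between the pads) lies 8 mm behind it; y points along the fingers, x is the direction in which the jaws open and shut, and the axes are right-handed (so a half turn about y gives the same grasp; the last joint's range is limited). The gripper opens to 85 mm and grips with 20 to 120 N. Pads are 22 mm wide; open, the fingers measure 114 mm over their backs; the gripper's body (76 mm by 85 mm) begins 54 mm behind the grasp point. The pads swing forward as they close: fully open they stand 13 mm farther back than shut.
Start: joints at [-71.734, 4.979, 10.078, 95.1, 0, 90], TCP at [0.172, -0.522, 0.242] pointing down, gripper open.
Joint ranges: [-179.16, 179.16], [-48.56, 103.87], [-65.8, 70.77], [-126.05, 130.52], [-82.76, 87.17], [-180, 180]. Speed limits (degrees/s): [127.2, 127.2, 147.25, 180, 180, 180].

## Interface

Orientations are given as [roll, pitch, yaw] about the fixed x, y, z axes, in that order (R = Rz(yaw) Ry(pitch) Rx(roll)).
In Python, from workcell import bot, vision gives the robot as it stands. The module is installed in compiled form; this text tells all that it offers.
- The arm moves only by the shell command python3 -m crank 'ROWS' [OPENING] [FORCE]. ROWS is text: rows parted by semicolons, each of 6 numbers parted by spaces: the shift along the tool's x, y, z in m, then the turn, a rotation vector about the tool's x, y, z in rad. A call has 1 to 8 rows; each row is the pose to reach, as a shift and turn from the pose commanded when the call began, along the tool's axes at that moment; what a row does not reach only later rows make up. A row lasts 1/10 s, in which the tool goes at most 50 mm and 8.59 degrees, less where a joint would pass 70% of its speed; a pose out of reach is approached as far as the arm can. A call with a gripper value outside its range is refused whole. OPENING is the gripper's target within -1 to 1 (shut at 1, half-way at 0, fully open at -1), set as the call begins (- or left out, the last holds). The fingers move at their own pace and stop on an object; FORCE is the grip in N (left out, the last holds). Time passes only in rows, so rows that repeat a pose let the fingers close. It gives the time, the measured TCP pose, the force and the opening at its end, in the units of the state.
- bot.get_obs(): the state, without advancing time (a new reading comes with each control period).
- vision.camera(name): name is "side" or "top"; returns the picture (420x560x3 uint8, red, green, blue); there is no depth.
- vision.get_calibration(name): a dict with "fx", "fy", "cx", "cy" (pixels), "distortion" ([k1, k2, p1, p2, k3] as OpenCV has them; the pictures are not rectified), "rvec" (rotation vector, rad) and "tvec" (3), from world to camera coordinates, as OpenCV has them. Camera axes: x right, y down, z forward; pixel columns grow to the right and rows downward; lengths in m; the calibration is good to about 2 mm. A picture is of the moment at which its call begins. get_calibration takes no time and is no camera call.
- bot.job_done(): hands the job in, once; it reports no verdict.
The state is a dict: "time": time; "q": joint angles; "qd": joint speeds; "joint_efforts": joint torques, N m; "ee_pos": TCP position; "tcp_rot": TCP orientation; "wrist_force": force on the tool from outside, world axes, zero at the start; "torque": the same for the moment, N m; "opening": finger opening in m.
Only numpy, scipy, OpenCV 4.12 (cv2) and the standard library are available. Lean on these libraries where they do the work, as an engineer would, in place of code of your own. Each camera call takes 0.05 s, during which the arm holds its last target. There are 200 camera calls.

## Working session

There is one attempt and no reset: what is moved stays moved. The work goes in short steps, Python scripts to look and compute and a shell command to move; the robot and the scene stay as the last step left them, time stands still between calls to the robot, and variables do not carry over. Pictures are saved under pics/ and viewed, about 8 in all and at most 12, crops included, and the job is handed in when it is done.

```bash
mkdir -p pics
cat > h.py <<'E'
import numpy as np, cv2
from workcell import bot, vision
from scipy.spatial.transform import Rotation as R
def cal(n):
    c=vision.get_calibration(n); K=np.array([[c['fx'],0,c['cx']],[0,c['fy'],c['cy']],[0,0,1.]])
    return K,np.array(c['distortion'],float),np.array(c['rvec'],float),np.array(c['tvec'],float)
def ray(n,p):
    K,d,r,t=cal(n); u=cv2.undistortPoints(np.array([[p]],float),K,d).ravel()
    M=cv2.Rodrigues(r)[0]; v=M.T@np.array([u[0],u[1],1]); return -M.T@t, v/np.linalg.norm(v)
def plane(n,p,z):
    o,v=ray(n,p); return o+v*(z-o[2])/v[2]
def tri(ps,pt):
    a,u=ray('side',ps); b,v=ray('top',pt)
    s=np.linalg.lstsq(np.c_[u,-v],b-a,rcond=None)[0]; A=a+u*s[0];B=b+v*s[1]
    return (A+B)/2, np.linalg.norm(A-B)
def proj(n,P):
    K,d,r,t=cal(n); return cv2.projectPoints(np.atleast_2d(P).astype(float),r,t,K,d)[0].reshape(-1,2)
def snap(n,f,crop=None,scale=1):
    im=vision.camera(n); cv2.imwrite('pics/raw_'+f,im[:,:,::-1])
    o=im if crop is None else im[crop[1]:crop[3],crop[0]:crop[2]]
    cv2.imwrite('pics/'+f,cv2.resize(o[:,:,::-1],None,fx=scale,fy=scale,interpolation=cv2.INTER_CUBIC)); return im
E
python3 - <<'E'
from h import *
a=snap('side','a.png'); b=snap('top','b.png')
print(bot.get_obs())
for n in('side','top'):
    o,v=ray(n,(280,210)); print(n,o,v, cal(n)[0][0,0])
E
```

```text
{'time': 0.1, 'q': array([-7.17355870e+01,  5.00729427e+00,  1.00404361e+01,  9.51008100e+01,
       -1.09526784e-03,  9.00007821e+01]), 'qd': array([ 0.08404649, -0.0815411 ,  0.09173622,  0.05040079, -0.05828048,
        0.00761266]), 'joint_efforts': array([-1.60026935e-03, -5.21561837e+01,  4.65653193e+01,  1.59579160e-02,
       -3.21503865e-05,  4.13343719e-05]), 'ee_pos': array([ 0.17230565, -0.52210842,  0.24167316]), 'tcp_rot': array([-9.00010962e+01,  6.76681437e-02, -7.17363690e+01]), 'wrist_force': array([ 0.15612109,  0.03297047, -0.15318513]), 'torque': array([-0.00461872,  0.01696937,  0.03454565]), 'opening': 0.08535281042706278}
side [0.27791888 0.55494938 0.7037582 ] [ 0.36355242 -0.65625765 -0.66117738] 535.8673733691336
top [ 0.4126287  -0.07587324  0.98600419] [ 0.20509241  0.04197009 -0.97784233] 432.1792452923784
```

View pics/a.png

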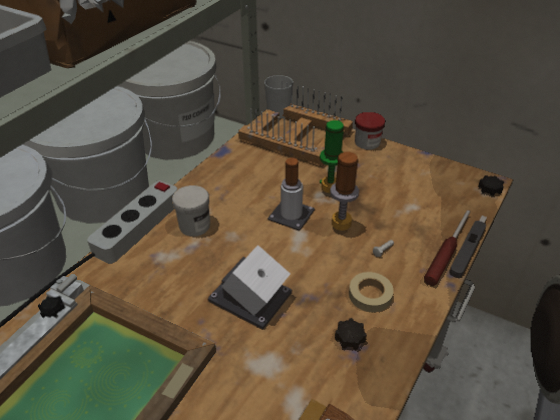

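View pics/b.png

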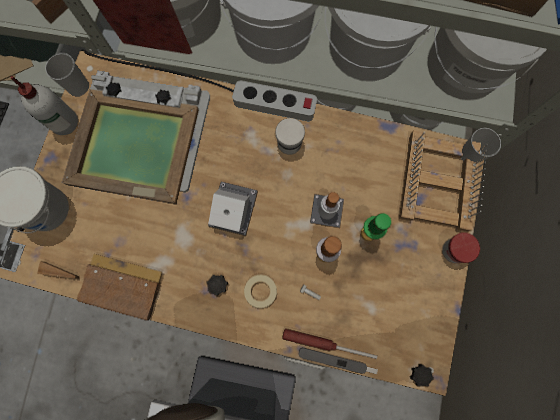

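The side view shows the brown-handled gauge in its stand (handle at ~(291,172)), the larger brown and green decoys to its right, and the block with its bore at ~(261,273). In the top view the handle is at ~(333,200), the bore at ~(227,212) and the stand foot at ~(327,210).

Run:
```python
from h import *
a=cv2.imread('pics/raw_a.png'); b=cv2.imread('pics/raw_b.png')
f=lambda im,x,y:cv2.resize(im[y:y+100,x:x+130],None,fx=3,fy=3,interpolation=cv2.INTER_CUBIC)
cv2.imwrite('pics/c.png',np.vstack([np.hstack([f(a,200,230),f(a,235,140)]),np.hstack([f(b,170,160),f(b,275,165)])]))
for n,x in(('side',[(261,273),(291,172)]),('top',[(227,212),(327,210)])):
    for p in x: print(n,plane(n,p,.075))
print(proj('top',[[.3,0,0],[.4,0,0],[.3,.1,0],[0,0,0]]))
print(tri((261,273),(227,212)))
```

```text
side [0.57739741 0.07574811 0.075     ]
side [ 0.658794   -0.17638577  0.075     ]
top [0.57732142 0.07445321 0.075     ]
top [ 0.62328269 -0.13626391  0.075     ]
[[236.94641552 346.47929129]
 [246.34331196 301.20717337]
 [192.79382266 337.22500577]
 [207.37587563 489.74385252]]
(array([0.57777367, 0.07474045, 0.07371692]), np.float64(0.00045453968016910133))
```

View pics/c.png

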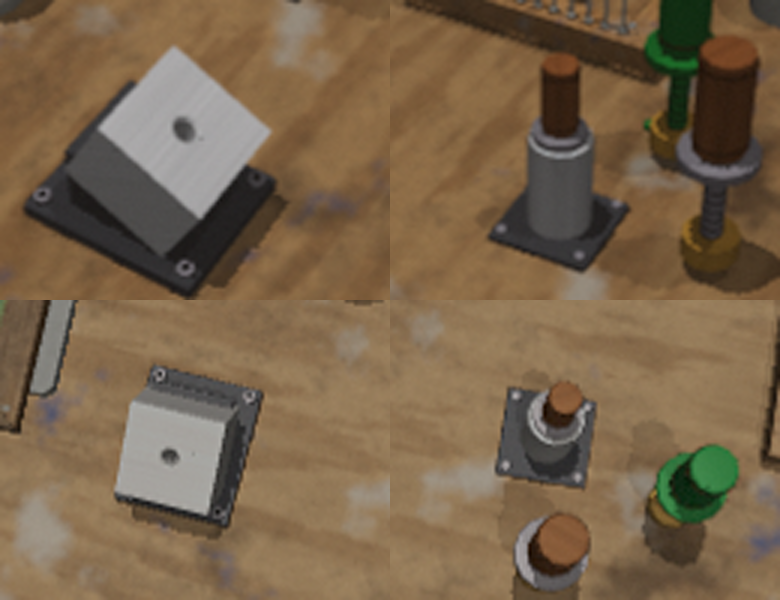

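The crops show the face corners and bore clearly; the flange ring and handle top are also visible in both views. I'll triangulate them.

Run:
```python
from h import *
S=lambda x,y:(200+x/3,230+y/3); T=lambda x,y:(170+x/3,160+(y-300)/3)
S2=lambda x,y:(235+(x-390)/3,140+y/3); T2=lambda x,y:(275+(x-390)/3,165+(y-300)/3)
P={}
for k,s,t in [('A',(175,45),(240,408)),('B',(270,131),(210,514)),('C',(200,218),(116,497)),('D',(99,128),(133,402)),('bore',(184,129),(170,456)),
  ('bs1',(41,194),(160,374)),('bs2',(185,267),(128,490)),('bs3',(257,179),(218,512))]:
    P[k]=tri(S(*s),T(*t)); print(k,P[k][0].round(4),P[k][1].round(4))
A,B,C,D=[P[k][0] for k in'ABCD']
print([np.linalg.norm(x).round(4) for x in(A-B,B-C,C-D,D-A)])
n=np.cross(A-C,B-D); n/=np.linalg.norm(n); n*=np.sign(n[2]); print(n,np.degrees(np.arccos(n[2])),np.degrees(np.arctan2(n[1],n[0])))
print('cen',(A+B+C+D)/4)
for k,s,t in [('handletop',(562,66),(567,398)),('rimcentre',(560,140),(555,417)),
  ('f1',(502,228),(515,396)),('f2',(583,256),(505,466)),('f3',(617,204),(575,478))]:
    p=tri(S2(*s),T2(*t)); print(k,p[0].round(4),p[1].round(4))
for t in [(515,396),(505,466),(575,478),(588,408)]: print(plane('top',T2(*t),.008).round(4))
for t in [(160,374),(128,490),(218,512),(249,397)]: print(plane('top',T(*t),.010).round(4))
```

```text
A [0.6148 0.0306 0.0815] 0.0108
B [0.5444 0.0404 0.0566] 0.0005
C [0.5449 0.1105 0.0586] 0.0043
D [0.6079 0.1073 0.09  ] 0.0003
bore [0.5772 0.0752 0.0746] 0.0001
bs1 [0.6507 0.1074 0.0132] 0.0005
bs2 [0.5566 0.1113 0.0126] 0.0005
bs3 [0.5527 0.0401 0.0123] 0.0007
[np.float64(0.0754), np.float64(0.0702), np.float64(0.0705), np.float64(0.0774)]
[-0.39469301 -0.08238675  0.91511193] 23.778371740617256 -168.209585578532
cen [0.57799797 0.07220585 0.07167972]
handletop [ 0.6391 -0.1425  0.1277] 0.0005
rimcentre [ 0.6383 -0.1406  0.072 ] 0.0001
f1 [ 0.6643 -0.1117  0.0094] 0.0001
f2 [ 0.6076 -0.1142  0.0086] 0.0019
f3 [ 0.6095 -0.1681  0.0099] 0.0001
[ 0.6647 -0.1117  0.008 ]
[ 0.6087 -0.1139  0.008 ]
[ 0.6098 -0.1683  0.008 ]
[ 0.6662 -0.1691  0.008 ]
[0.6512 0.1079 0.01  ]
[0.5567 0.1117 0.01  ]
[0.5534 0.0405 0.01  ]
[0.6465 0.0359 0.01  ]
```

```bash
cat >> h.py <<'E'
def go(target,yaw=None,Rt=None,cmd=None):
    """print shift/turn in tool axes from measured (or given) pose to the target TCP pose"""
    o=bot.get_obs(); p,r=(o['ee_pos'],o['tcp_rot']) if cmd is None else cmd
    R0=R.from_euler('xyz',r,degrees=True)
    if Rt is None: Rt=R.from_euler('xyz',[-90,0,yaw],degrees=True)
    print('shift',R0.inv().apply(np.array(target)-p).round(4),'turn',(R0.inv()*Rt).as_rotvec().round(4))
E
python3 - <<'E'
from h import *
S2=lambda x,y:(235+(x-390)/3,140+y/3); T2=lambda x,y:(275+(x-390)/3,165+(y-300)/3)
print(tri(S2(728,50),T2(565,535)),tri((335,127),(383,219)))
go([.6388,-.1418,.22],-92.9); go([.6388,-.1418,.10],-92.9)
E
```

```text
(array([ 0.53934235, -0.15337109,  0.16747793]), np.float64(0.001630636324038822)) (array([ 0.60509891, -0.24250996,  0.15704663]), np.float64(0.005424857830533523))
shift [-0.2149  0.0219  0.5622] turn [ 2.000e-04  3.694e-01 -1.200e-03]
shift [-0.2148  0.1419  0.5622] turn [ 2.000e-04  3.694e-01 -1.200e-03]
```

```bash
G='-.215 .022 .562 0 .369 0'; python3 -m crank '-.1 0 .28 0 .18 0;-.1 0 .28 0 .18 0;-.1 0 .28 0 .18 0;-.1 0 .28 0 .18 0;-.1 0 .28 0 .18 0;-.1 0 .28 0 .18 0;-.1 0 .28 0 .18 0' 0 40
python3 - <<'E'
from h import *
go([.6388,-.1418,.22],-92.9)
E
```

```text
time: 0.8
ee_pos: [0.4104, -0.336, 0.2416]
tcp_rot: [-90.0, 0.1, -81.7]
wrist_force: [0.4, 0.4, -0.2]
opening: 0.0427
shift [-0.1593  0.0219  0.254 ] turn [-0.0002  0.195  -0.0014]
```

```bash
python3 -m crank '-.159 .022 .254 0 .195 0;-.159 .022 .254 0 .195 0;-.159 .022 .254 0 .195 0;-.159 .022 .254 0 .195 0;-.159 .022 .254 0 .195 0;-.159 .022 .254 0 .195 0;-.159 .022 .254 0 .195 0;-.159 .022 .254 0 .195 0' 0 40
python3 - <<'E'
from h import *
go([.6388,-.1418,.10],-92.9)
a=vision.camera('side');b=vision.camera('top')
f=lambda im,x,y:cv2.resize(im[y:y+130,x:x+130,::-1],None,fx=3,fy=3,interpolation=cv2.INTER_CUBIC)
cv2.imwrite('pics/d.png',np.hstack([f(a,230,100),f(b,275,150)]))
E
```

```text
time: 1.6
ee_pos: [0.6369, -0.1462, 0.2188]
tcp_rot: [-90.1, 0.0, -93.1]
wrist_force: [-0.3, -1.0, -0.1]
opening: 0.0432
shift [-0.0045  0.1188  0.002 ] turn [ 0.0023 -0.0036 -0.0002]
```

View pics/d.png

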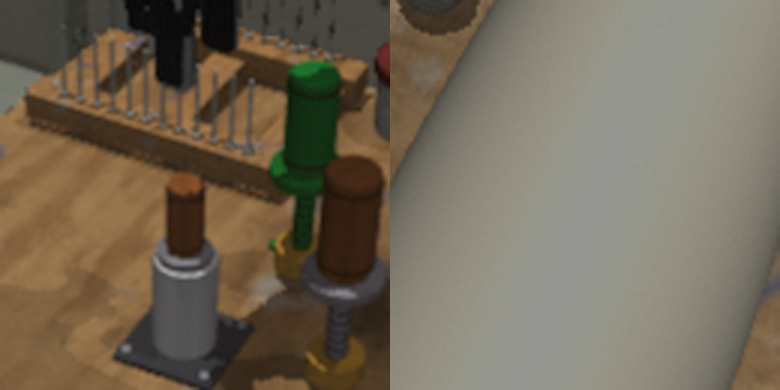

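The side view shows the fingers above the gauge; the arm hides it in the top view. I'll let it settle, then descend.

```bash
python3 -m crank '0 .04 0 0 0 0;0 .07 0 0 0 0;0 .07 0 0 0 0'
python3 - <<'E'
from h import *
go([.6388,-.1418,.10],-92.9)
E
```

```text
time: 2.0
ee_pos: [0.6336, -0.1481, 0.1465]
tcp_rot: [-90.4, 0.0, -93.3]
wrist_force: [-1.2, -0.9, 0.4]
opening: 0.0428
shift [-0.0065  0.0465  0.0051] turn [ 0.0061 -0.0077 -0.0009]
```

```bash
python3 -m crank '0 0 0 0 0 0;0 0 0 0 0 0;0 0 0 0 0 0'
python3 - <<'E'
from h import *
go([.6388,-.1418,.10],-92.9)
E
```

```text
time: 2.3
ee_pos: [0.6371, -0.1475, 0.1527]
tcp_rot: [-89.8, -0.0, -93.2]
wrist_force: [-0.6, -0.6, 0.6]
opening: 0.0428
shift [-0.0058  0.0527  0.0012] turn [-0.0032 -0.006   0.0005]
```

```bash
python3 -m crank '-.006 0 .001 0 -.005 0;-.006 .015 .001 0 -.005 0;-.006 .03 .001 0 -.005 0;-.006 .045 .001 0 -.005 0;-.006 .05 .001 0 -.005 0;-.006 .05 .001 0 -.005 0;-.006 .05 .001 0 -.005 0'
python3 - <<'E'
from h import *
go([.6388,-.1418,.10],-92.9)
E
```

```text
time: 3.0
ee_pos: [0.6379, -0.1411, 0.1004]
tcp_rot: [-90.0, -0.0, -92.9]
wrist_force: [-0.7, -1.1, 0.1]
opening: 0.0426
shift [0.0007 0.0004 0.001 ] turn [-0.0001 -0.0007  0.    ]
```

```bash
python3 -m crank '0 0 0 0 0 0;0 0 0 0 0 0;0 0 0 0 0 0;0 0 0 0 0 0;0 0 0 0 0 0' 1 50
python3 -m crank '0 -.02 0 0 0 0;0 -.05 0 0 0 0;0 -.09 0 0 0 0;0 -.12 0 0 0 0;0 -.12 0 0 0 0;0 -.12 0 0 0 0;0 -.12 0 0 0 0'
python3 - <<'E'
from h import *
o=bot.get_obs()
u=R.from_euler('z',-2.9,degrees=True).apply([-np.sin(np.radians(28)),0,np.cos(np.radians(28))]); print(u)
y=-u; x=np.array([np.cos(np.radians(-92.9)),np.sin(np.radians(-92.9)),0]); Rt=R.from_matrix(np.c_[x,y,np.cross(x,y)]); print(Rt.as_euler('xyz',degrees=True))
m=np.array([.5773,.0748,.075])
# TCP is ~85 mm above tip
go(m+u*(.040+.085),Rt=Rt); go(m+u*(.09+.085),Rt=Rt)
a=vision.camera('side');b=vision.camera('top')
f=lambda im,x,y:cv2.resize(im[y:y+150,x:x+150,::-1],None,fx=2.6,fy=2.6,interpolation=cv2.INTER_CUBIC)
cv2.imwrite('pics/e.png',np.hstack([f(a,220,60),f(b,275,130)]))
E
```

```text
time: 3.5
ee_pos: [0.6382, -0.1411, 0.1012]
tcp_rot: [-89.9, -0.0, -92.9]
wrist_force: [-0.2, 0.1, 5.6]
opening: 0.0226
time: 4.2
ee_pos: [0.6374, -0.1409, 0.2184]
tcp_rot: [-90.1, 0.0, -92.9]
wrist_force: [0.1, 0.2, -2.3]
opening: 0.0228
[-0.46887034  0.02375195  0.88294759]
[-6.20000000e+01  1.27222187e-14 -9.29000000e+01]
shift [-0.2123  0.0334 -0.1297] turn [ 4.913e-01 -7.000e-04 -3.000e-04]
shift [-0.2123 -0.0107 -0.1532] turn [ 4.913e-01 -7.000e-04 -3.000e-04]
```

View pics/e.png

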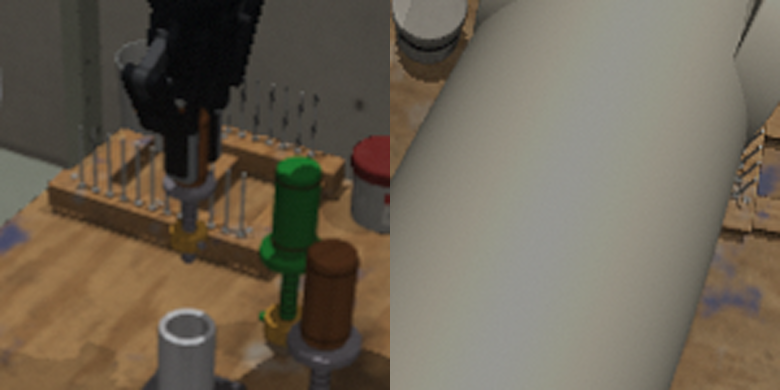

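The gauge is held and clear of the stand, with the tip at ~(293,161) in the side view. Moving to the pre-insertion pose above the bore.

```bash
python3 -m crank '-.04 -.011 -.03 .08 0 0;-.08 -.011 -.06 .18 0 0;-.12 -.011 -.09 .28 0 0;-.16 -.011 -.12 .38 0 0;-.20 -.011 -.148 .47 0 0;-.212 -.011 -.153 .491 0 0;-.212 -.011 -.153 .491 0 0;-.212 -.011 -.153 .491 0 0'
python3 -m crank '0 0 0 0 0 0;0 0 0 0 0 0;0 0 0 0 0 0'
python3 - <<'E'
from h import *
u=np.array([-.46887,.02375,.88295]); m=np.array([.5773,.0748,.075]); Rt=R.from_euler('xyz',[-62,0,-92.9],degrees=True)
go(m+u*(.175),Rt=Rt)
o=bot.get_obs(); Y=R.from_euler('xyz',o['tcp_rot'],degrees=True).apply([0,1,0]); tip=o['ee_pos']+.085*Y
print('pred tip',tip,proj('side',tip),proj('top',tip),'mouth',proj('side',m))
a=vision.camera('side');b=vision.camera('top')
cv2.imwrite('pics/raw_f.png',a[:,:,::-1])
f=lambda im,x,y:cv2.resize(im[y:y+150,x:x+150,::-1],None,fx=2.6,fy=2.6,interpolation=cv2.INTER_CUBIC)
cv2.imwrite('pics/f.png',np.hstack([f(a,190,165),f(b,160,130)]))
E
```

```text
time: 5.1
ee_pos: [0.4973, 0.0077, 0.2313]
tcp_rot: [-61.9, 0.3, -89.1]
wrist_force: [0.6, -0.1, -1.7]
opening: 0.0229
time: 5.4
ee_pos: [0.4986, 0.0072, 0.2309]
tcp_rot: [-62.0, 0.3, -89.1]
wrist_force: [0.4, 0.4, -1.7]
opening: 0.0228
shift [-0.0718  0.0005 -0.0028] turn [-0.0005  0.0554 -0.0353]
pred tip [0.53853153 0.00821349 0.15589577] [[304.2845981  217.42693124]] [[250.78640858 229.05925651]] mouth [[261.36114576 272.62519902]]
```

View pics/f.png

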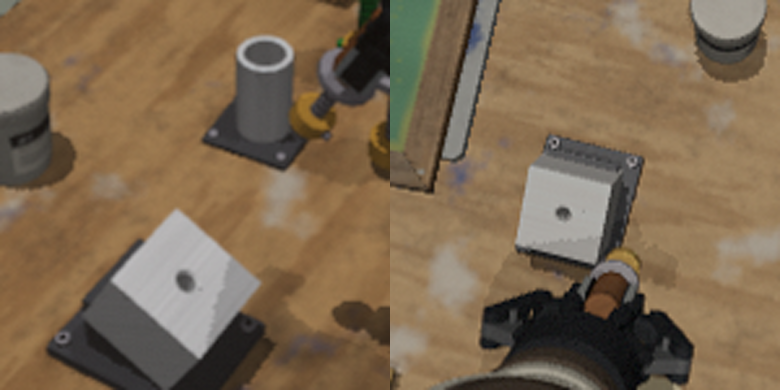

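The tool is still short of the bore by 72 mm along its x axis because the rate limit stopped it. The collar is near the tip and nothing is touching. Continuing.

```bash
python3 -m crank '-.036 0 -.001 0 .028 -.018;-.072 0 -.003 0 .055 -.035;-.072 0 -.003 0 .055 -.035;-.072 0 -.003 0 .055 -.035;-.072 0 -.003 0 .055 -.035;-.072 0 -.003 0 .055 -.035'
python3 - <<'E'
from h import *
u=np.array([-.46887,.02375,.88295]); m=np.array([.5773,.0748,.075]); Rt=R.from_euler('xyz',[-62,0,-92.9],degrees=True)
go(m+u*(.175),Rt=Rt)
o=bot.get_obs(); Y=R.from_euler('xyz',o['tcp_rot'],degrees=True).apply([0,1,0]); tip=o['ee_pos']+.085*Y
print('pred tip',tip,proj('side',tip),proj('top',tip),'mouth',proj('side',m),proj('top',m))
a=vision.camera('side');b=vision.camera('top')
cv2.imwrite('pics/raw_g.png',a[:,:,::-1]);cv2.imwrite('pics/raw_gt.png',b[:,:,::-1])
f=lambda im,x,y:cv2.resize(im[y:y+100,x:x+100,::-1],None,fx=4,fy=4,interpolation=cv2.INTER_CUBIC)
cv2.imwrite('pics/g.png',np.hstack([f(a,220,200),f(b,180,150)]))
E
```

```text
time: 6.1
ee_pos: [0.4952, 0.0093, 0.2304]
tcp_rot: [-61.9, 0.3, -88.9]
wrist_force: [-0.3, 0.6, -0.8]
opening: 0.0227
shift [-0.0696  0.0018  0.0006] turn [-0.0018  0.0589 -0.0378]
pred tip [0.53523385 0.01052358 0.15541285] [[305.51889058 219.26332996]] [[249.29210267 230.51434927]] mouth [[261.36114576 272.62519902]] [[226.84102723 211.97912409]]
```

View pics/g.png

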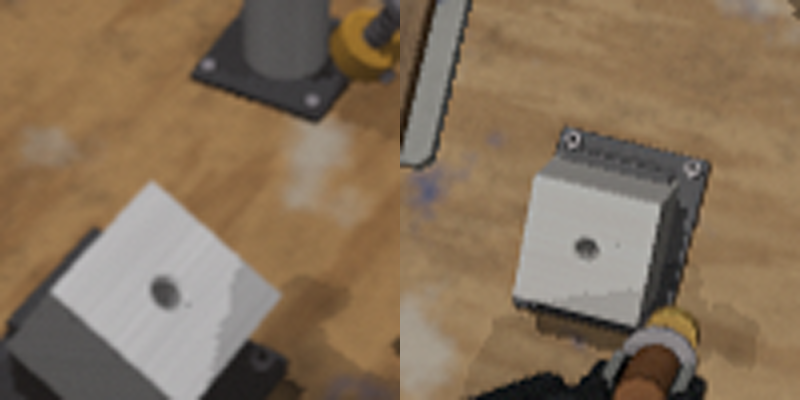

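It barely moved, so a joint limit is likely.

Run:
```python
from h import *
o=bot.get_obs(); print(o['q'].round(2),o['ee_pos'],o['tcp_rot'])
```

```text
[  0.86 -30.92 -26.17  66.63   0.4  179.94] [0.4952001  0.0093597  0.23034097] [-61.8889922    0.32375232 -88.89963336]
```

Joint 6 is at its 180° limit. The gauge is round, so I'll turn the tool −25° about its own y axis, which gives the same rod axis.

```bash
cat >> h.py <<'E'
u=np.array([-.46887,.02375,.88295]); m=np.array([.5773,.0748,.075])
Rt=R.from_euler('xyz',[-62,0,-92.9],degrees=True)*R.from_rotvec([0,np.radians(-25),0])
E
python3 - <<'E'
from h import *
go(m+u*(.175),Rt=Rt); print((R.from_euler('xyz',bot.get_obs()['tcp_rot'],degrees=True)).inv().as_matrix()@u)
E
```

```text
shift [-0.0696  0.0017  0.0006] turn [-0.0099 -0.3773 -0.0368]
[-0.03773832 -0.9992855   0.0028539 ]
```

```bash
python3 -m crank '0 0 0 0 -.13 0;-.02 0 0 0 -.26 -.01;-.05 .001 0 -.005 -.377 -.02;-.07 .002 .001 -.01 -.377 -.037;-.07 .002 .001 -.01 -.377 -.037;-.07 .002 .001 -.01 -.377 -.037;-.07 .002 .001 -.01 -.377 -.037;-.07 .002 .001 -.01 -.377 -.037'
python3 - <<'E'
from h import *
go(m+u*(.175),Rt=Rt)
o=bot.get_obs(); print(o['q'].round(1)); Y=R.from_euler('xyz',o['tcp_rot'],degrees=True).apply([0,1,0]); tip=o['ee_pos']+.085*Y
print('pred tip',tip,proj('side',tip),proj('top',tip),'mouth',proj('side',m),proj('top',m))
a=vision.camera('side');b=vision.camera('top')
cv2.imwrite('pics/raw_g.png',a[:,:,::-1]);cv2.imwrite('pics/raw_gt.png',b[:,:,::-1])
f=lambda im,x,y:cv2.resize(im[y:y+100,x:x+100,::-1],None,fx=4,fy=4,interpolation=cv2.INTER_CUBIC)
cv2.imwrite('pics/h.png',np.hstack([f(a,220,200),f(b,180,150)]))
E
```

```text
time: 7.0
ee_pos: [0.4957, 0.0786, 0.2295]
tcp_rot: [-64.3, -11.4, -70.6]
wrist_force: [-0.9, -0.0, -0.7]
opening: 0.0228
shift [-0.0004 -0.0003 -0.0002] turn [ 0.0002 -0.0014  0.0006]
[ 13.1 -29.  -25.   67.   -7.5 169.3]
pred tip [0.53556785 0.07656979 0.15443465] [[284.48180724 246.76718162]] [[216.36755066 223.97488238]] mouth [[261.36114576 272.62519902]] [[226.84102723 211.97912409]]
```

View pics/h.png

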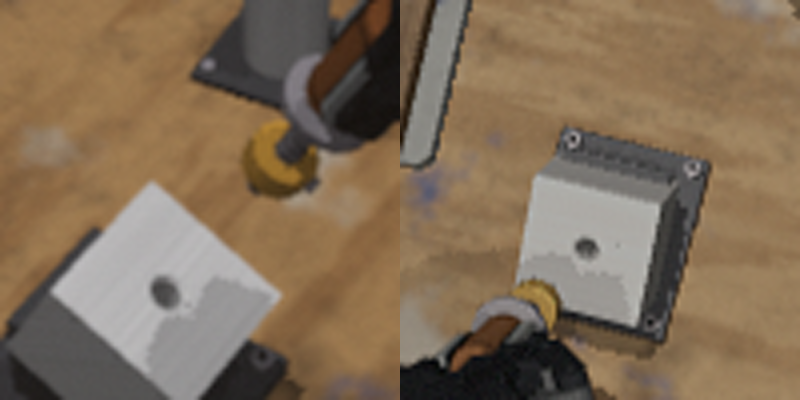

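The gauge hangs over the bore, aligned with it. The collar is at ~(290,240) in the side view and the mouth at (261,273). I'll measure the collar's lateral offset from the predicted axis.

```bash
cat >> h.py <<'E'
def collar(a,b,off=.014):
    """lateral/axial offsets (px) of the brass mask against the predicted collar hull"""
    o=bot.get_obs(); Q=R.from_euler('xyz',o['tcp_rot'],degrees=True); ax=-Q.apply([0,1,0]); tip=o['ee_pos']-.085*ax
    e1=Q.apply([1,0,0]); e2=Q.apply([0,0,1]); th=np.linspace(0,2*np.pi,60)
    ring=lambda h,r: tip+ax*h+r*(np.outer(np.cos(th),e1)+np.outer(np.sin(th),e2))
    for n,im in(('side',a),('top',b)):
        h=cv2.cvtColor(im,cv2.COLOR_RGB2HSV); pc=proj(n,tip+ax*off)[0]
        M=((h[...,0]>17)&(h[...,0]<28)&(h[...,1]>165)&(h[...,2]>60)).astype(np.uint8)
        yy,xx=np.nonzero(M); k=np.hypot(xx-pc[0],yy-pc[1])<22; px=np.c_[xx,yy][k].astype(float)
        P=np.vstack([proj(n,ring(off-.006,.013)),proj(n,ring(off+.006,.013))])
        d=proj(n,tip)[0]-proj(n,tip+ax*.09)[0]; d/=np.linalg.norm(d); l=np.array([-d[1],d[0]])
        lat=px@l; A=px@d
        print(n,'N',len(px),'lat meas',lat.min()-.5,lat.max()+.5,'pred',(P@l).min().round(1),(P@l).max().round(1),'axial end',A.max()+.5,'pred',(P@d).max().round(1))
        # px per metre along the two lateral world dirs
        print('   lateral px per mm  e1 %.2f e2 %.2f axis %.2f'%tuple((proj(n,tip+v*.001)[0]-proj(n,tip)[0])@l for v in(e1,e2,ax)),' axial:',[round(float((proj(n,tip+v*.001)[0]-proj(n,tip)[0])@d),2) for v in(e1,e2,ax)])
E
python3 - <<'E'
from h import *
a=cv2.imread('pics/raw_g.png')[:,:,::-1].copy(); b=cv2.imread('pics/raw_gt.png')[:,:,::-1].copy()
collar(a,b)
E
```

```text
side N 168 lat meas -383.7226768933888 -366.30932453968865 pred -385.7 -367.3 axial end -8.495265625084036 pred -4.8
   lateral px per mm  e1 0.31 e2 0.63 axis 0.00  axial: [-0.5, 0.24, -0.42]
top N 2 lat meas 303.9959871517788 305.74652708500963 pred 303.6 317.2 axial end -23.863039681872635 pred -20.5
   lateral px per mm  e1 0.30 e2 -0.41 axis -0.00  axial: [0.39, 0.28, -0.2]
```

```bash
sed -i "s/M=((h.*/M=((h[...,0]>14)\&(h[...,0]<30)\&(h[...,1]>(150 if n=='side' else 130))).astype(np.uint8)/" h.py
python3 - <<'E'
from h import *
a=cv2.imread('pics/raw_g.png')[:,:,::-1].copy(); b=cv2.imread('pics/raw_gt.png')[:,:,::-1].copy()
collar(a,b)
h=cv2.cvtColor(b,cv2.COLOR_RGB2HSV)
print([tuple(map(int,h[150+y//4,180+x//4])) for x,y in((130,290),(145,300),(135,310),(148,320),(60,300),(180,380))])
for n,im in(('side',a),('top',b)):
    o=bot.get_obs();c=proj(n,o['ee_pos']+.071*R.from_euler('xyz',o['tcp_rot'],degrees=True).apply([0,1,0]))[0]; print(n,c)
    x,y=c.astype(int); h=cv2.cvtColor(im,cv2.COLOR_RGB2HSV)[y-12:y+16,x-14:x+15]
    print('\n'.join(' '.join('%3d'%s if 13<hh<32 else ' . ' for hh,s in zip(r[:,0],r[:,1])) for r in h))
E
```

```text
side N 197 lat meas -384.39531314504654 -365.7713623688269 pred -385.7 -367.3 axial end -8.360591544288017 pred -4.8
   lateral px per mm  e1 0.31 e2 0.63 axis 0.00  axial: [-0.5, 0.24, -0.42]
top N 70 lat meas 302.97630270940357 316.76830281650604 pred 303.6 317.2 axial end -22.059994064087665 pred -20.5
   lateral px per mm  e1 0.30 e2 -0.41 axis -0.00  axial: [0.39, 0.28, -0.2]
[(19, 148, 150), (19, 147, 156), (160, 7, 105), (19, 151, 160), (16, 108, 135), (113, 31, 33)]
side [288.46166688 242.39262375]
124 125 123 123 123 124 125 126 127 127 126 133 144 148 159 164 158 142  81  .   .   .   .   .   .   .   .   .   . 
126 125 126 124 123 124 127 127 129 126 130 151 170 175 179 179 179 178 129  .   .   .   .   .   .   .   .   .   . 
124 122 124 123 125 125 126 126 127 134 149 173 179 180 180 179 177 157  89  .   .   .   .   .   .   .   .   .   . 
126 126 124 127 124 125 125 125 126 148 168 180 178 177 178 178 168 102  .   .   .   .   .   .   .   .   .   .   . 
126 124 126 124 127 127 127 127 136 166 180 177 177 180 180 164 132  .   .   .   .   .   .   .   .   .   .   .   . 
125 124 
[... 5239 characters left out ...]
 109
 .   .   .   .   .   .   .   .   .   .   .   .   .   .   .   .   .   .   .   .   .   98 102  .   .   .   79 109 111
 .   .   .   .   .   .   .   .   .   .   .   .   .   .   .   .   .   .   .   .   .   .   96  96  .   79  89 103 105
 .   .   .   .   .   .   .   .   .   .   .   .   .   .   .   .   .   .   .   .   .   .   .  102 104  99  98 101 104
 .   .   .   .   .   .   .   .   .   .   .   .   .   .   .   .   .   .   .   .   .   .   .   .  100 101 101  97  96
 .   .   .   .   .   .   .   .   .   .   .   .   .   .   .   .   .   .   .   .   .   .   .   .   .   97 102  99  99
 .   .   .   .   .   .   .   .   .   .   .   .   .   .   .   .   .   .   .   .   .   .    8  .   .   .   96 100 100
```

Run:
```python
from h import *
o=bot.get_obs(); Q=R.from_euler('xyz',o['tcp_rot'],degrees=True); ax=-Q.apply([0,1,0]); tip=o['ee_pos']-.085*ax
e1=Q.apply([1,0,0]); e2=Q.apply([0,0,1]); th=np.linspace(0,2*np.pi,60)
ring=lambda h,r: tip+ax*h+r*(np.outer(np.cos(th),e1)+np.outer(np.sin(th),e2))
out=[]
for n,f,x,y in(('side','raw_g',230,195),('top','raw_gt',180,190)):
    im=cv2.imread(f'pics/{f}.png')[y:y+75,x:x+75]; im=cv2.resize(im,None,fx=5.3,fy=5.3,interpolation=cv2.INTER_CUBIC)
    im=cv2.convertScaleAbs(im,alpha=1.6)
    for h,r,c in((8,13,(0,255,255)),(20,13,(0,255,255)),(60,18,(255,0,255)),(66,18,(255,0,255)),(0,5,(255,255,0))):
        p=((proj(n,ring(h/1000,r/1000))-[x,y]+.5)*5.3).astype(np.int32); cv2.polylines(im,[p],True,c,1)
    out.append(im)
cv2.imwrite('pics/i.png',np.hstack(out))
```

```text
(no output)
```

View pics/i.png

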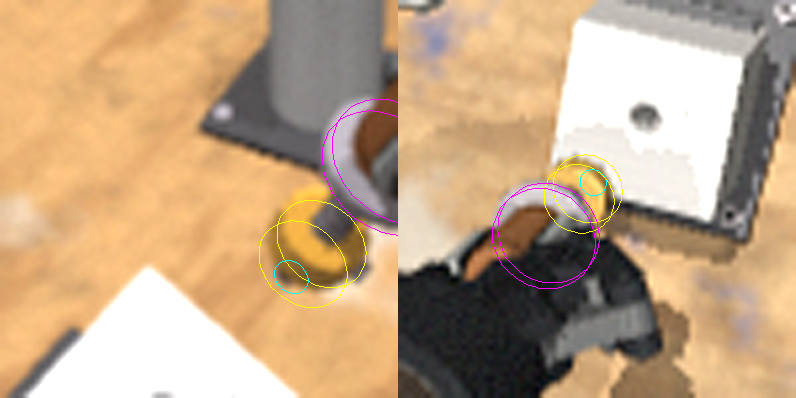

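The overlay shows the flange matching the prediction within ~1–2 px. The collar sits a few mm higher on the rod than assumed, and lateral offset is small. I'll go closer and compare against the bore mouth directly.

```bash
python3 -m crank '0 .02 0 0 0 0;0 .04 0 0 0 0;0 .06 0 0 0 0;0 .07 0 0 0 0;0 .07 0 0 0 0;0 .07 0 0 0 0;0 .07 0 0 0 0'
python3 - <<'E'
from h import *
a=vision.camera('side');b=vision.camera('top')
cv2.imwrite('pics/raw_j.png',a[:,:,::-1]);cv2.imwrite('pics/raw_jt.png',b[:,:,::-1])
go(m+u*(.105),Rt=Rt); collar(a,b,.018)
o=bot.get_obs(); Q=R.from_euler('xyz',o['tcp_rot'],degrees=True); ax=-Q.apply([0,1,0]); tip=o['ee_pos']-.085*ax
e1=Q.apply([1,0,0]); e2=Q.apply([0,0,1]); th=np.linspace(0,2*np.pi,60)
print('tip',tip,'tip at mouth offset', (tip-m)@e1,(tip-m)@e2,(tip-m)@ax)
ring=lambda h,r: tip+ax*h+r*(np.outer(np.cos(th),e1)+np.outer(np.sin(th),e2))
out=[]
for n,im,x,y in(('side',a,235,205),('top',b,190,170)):
    im=cv2.resize(im[y:y+70,x:x+70,::-1],None,fx=5.7,fy=5.7,interpolation=cv2.INTER_CUBIC); im=cv2.convertScaleAbs(im,alpha=1.4)
    for h,r,c in((60,18,(255,0,255)),(66,18,(255,0,255)),(0,5,(255,255,0))):
        p=((proj(n,ring(h/1000,r/1000))-[x,y]+.5)*5.7).astype(np.int32); cv2.polylines(im,[p],True,c,1)
    out.append(im)
cv2.imwrite('pics/j.png',np.hstack(out))
E
```

```text
time: 7.8
ee_pos: [0.5287, 0.0778, 0.1689]
tcp_rot: [-64.2, -11.5, -70.6]
wrist_force: [0.1, -0.1, -0.2]
opening: 0.0231
shift [ 0.0001  0.0006 -0.0011] turn [-0.0013 -0.0004  0.0005]
side N 155 lat meas -383.0564386670877 -366.583165637506 pred -384.8 -367.4 axial end 19.490812736154936 pred 21.2
   lateral px per mm  e1 0.29 e2 0.59 axis 0.00  axial: [-0.49, 0.24, -0.37]
top N 49 lat meas 303.2122868665951 314.84238274683264 pred 303.5 316.2 axial end -9.185222227097773 pred -8.6
   lateral px per mm  e1 0.28 e2 -0.38 axis -0.00  axial: [0.36, 0.26, -0.17]
tip [0.56863285 0.07581914 0.09371735] tip at mouth offset -5.154331339631027e-05 0.0012669039301351148 0.02061285004916409
```

View pics/j.png

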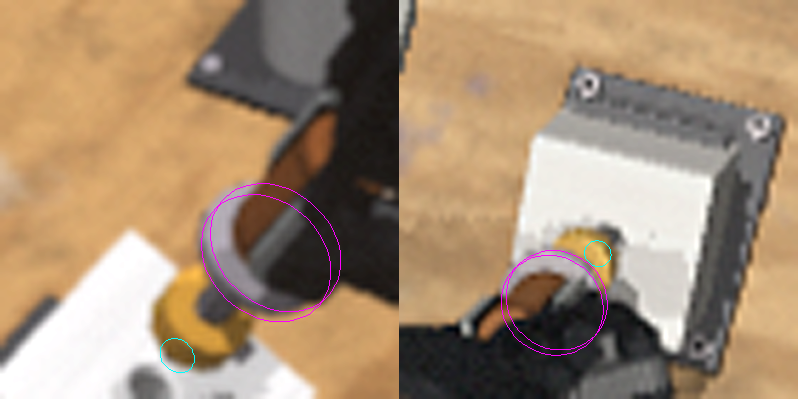

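The side view shows the rod axis passing ~2 px to the left of the mouth at (148,382 in the crop). This agrees with the mask fit, which puts the gauge ~3.3 mm off along tool +z. Correcting that and re-measuring.

```bash
python3 -m crank '0 .005 -.0033 -.001 0 0;0 .01 -.0033 -.001 0 0;0 .01 -.0033 -.001 0 0;0 .01 -.0033 -.001 0 0;0 .01 -.0033 -.001 0 0'
python3 - <<'E'
from h import *
a=vision.camera('side');b=vision.camera('top')
go(m+u*(.095),Rt=Rt); collar(a,b,.018)
o=bot.get_obs(); Q=R.from_euler('xyz',o['tcp_rot'],degrees=True); ax=-Q.apply([0,1,0]); tip=o['ee_pos']-.085*ax
print('axis',ax,u,'off', (tip-m)@Q.apply([1,0,0]),(tip-m)@Q.apply([0,0,1]),(tip-m)@ax)
f=lambda im,x,y:cv2.resize(im[y:y+60,x:x+60,::-1],None,fx=6.6,fy=6.6,interpolation=cv2.INTER_CUBIC)
cv2.imwrite('pics/k.png',np.hstack([f(a,235,230),f(b,195,180)]))
E
```

```text
time: 8.4
ee_pos: [0.5305, 0.0762, 0.1574]
tcp_rot: [-64.3, -11.4, -70.5]
wrist_force: [1.2, -0.5, -1.0]
opening: 0.0231
shift [ 0.0003 -0.0002  0.0027] turn [ 0.001  -0.0002  0.0002]
side N 139 lat meas -385.774715636779 -369.7199512627727 pred -387.1 -370.0 axial end 21.60153075225359 pred 23.5
   lateral px per mm  e1 0.29 e2 0.58 axis 0.00  axial: [-0.48, 0.24, -0.36]
top N 50 lat meas 302.7455626137381 316.2803541259825 pred 305.0 317.5 axial end -9.879444320130764 pred -9.3
   lateral px per mm  e1 0.28 e2 -0.38 axis -0.00  axial: [0.35, 0.26, -0.17]
axis [-0.46808032  0.02432101  0.88335118] [-0.46887  0.02375  0.88295] off -0.0002705935701543424 -0.002826892552334076 0.009796344850800031
```

View pics/k.png

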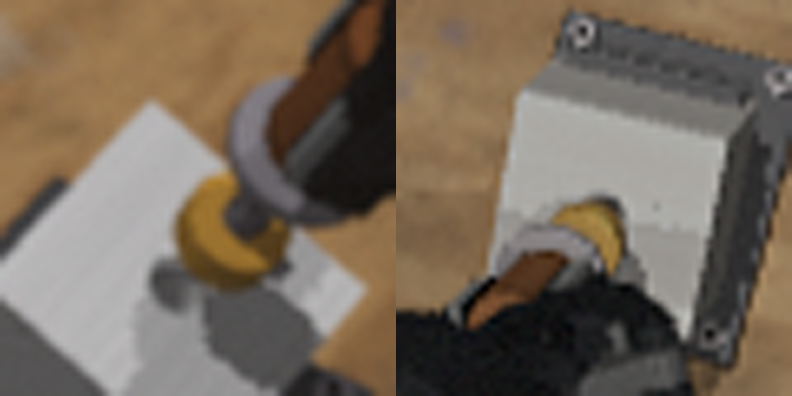

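The collar sits over the mouth in both views. The averaged residual is under 1 mm, within the chamfer's capture. I'll make a small correction and start the insertion, watching force.

```bash
python3 -m crank '.0006 .004 .0005 0 0 0;.0006 .007 .0005 0 0 0;.0006 .010 .0005 0 0 0;.0006 .013 .0005 0 0 0;.0006 .013 .0005 0 0 0;.0006 .013 .0005 0 0 0'
cat >> h.py <<'E'
def st():
    o=bot.get_obs(); Q=R.from_euler('xyz',o['tcp_rot'],degrees=True); ax=-Q.apply([0,1,0]); tip=o['ee_pos']-.085*ax
    print('t',o['time'],'axis err deg',np.degrees(np.arccos(min(1,ax@u))).round(2),'off mm',(1000*(Q.inv().apply(tip-m))).round(2),'F tool',Q.inv().apply(o['wrist_force']).round(2),'T tool',Q.inv().apply(o['torque']).round(3))
E
python3 -c 'from h import *;st()'
```

```text
time: 9.1
ee_pos: [0.5372, 0.0756, 0.1461]
tcp_rot: [-64.3, -11.4, -70.5]
wrist_force: [0.8, 0.3, -1.8]
opening: 0.023
t 9.1 axis err deg 0.0 off mm [ 0.24  3.4  -2.51] F tool [-0.38  1.94  0.02] T tool [-0.455 -0.015  0.377]
```

```bash
python3 -m crank '0 .003 0 0 0 0;0 .006 0 0 0 0;0 .006 0 0 0 0'; python3 -c 'from h import *;st()'
```

```text
time: 9.4
ee_pos: [0.54, 0.0755, 0.1404]
tcp_rot: [-64.4, -11.4, -70.5]
wrist_force: [1.3, 1.2, -1.6]
opening: 0.0233
t 9.4 axis err deg 0.0 off mm [ 0.17  9.73 -2.67] F tool [-1.01  1.96  0.83] T tool [-0.311  0.008  0.512]
```

```bash
python3 -m crank '0 .003 0 0 0 0;0 .004 0 0 0 0;0 .004 0 0 0 0'; python3 -c 'from h import *;st()'
```

```text
time: 9.7
ee_pos: [0.5418, 0.0753, 0.1371]
tcp_rot: [-64.3, -11.4, -70.5]
wrist_force: [1.0, 1.2, -2.2]
opening: 0.0234
t 9.7 axis err deg 0.0 off mm [ 0.23 13.52 -2.57] F tool [-1.22  2.38  0.29] T tool [-0.294 -0.036  0.547]
```

The tip is 13 mm in with no resistance, so it is in the bore. Continuing.

```bash
python3 -m crank '0 .003 0 0 0 0;0 .006 0 0 0 0;0 .006 0 0 0 0'; python3 -c 'from h import *;st()'; python3 -m crank '0 .003 0 0 0 0;0 .005 0 0 0 0;0 .005 0 0 0 0'; python3 -c 'from h import *;st()'
```

```text
time: 10.0
ee_pos: [0.5448, 0.0752, 0.1317]
tcp_rot: [-64.3, -11.4, -70.5]
wrist_force: [0.8, 1.8, -0.7]
opening: 0.0227
t 10.0 axis err deg 0.0 off mm [ 0.29 19.65 -2.5 ] F tool [-1.55  0.96  1.1 ] T tool [-0.22   0.019  0.592]
time: 10.3
ee_pos: [0.5471, 0.075, 0.1273]
tcp_rot: [-64.3, -11.4, -70.5]
wrist_force: [1.5, 2.0, -1.1]
opening: 0.023
t 10.3 axis err deg 0.0 off mm [ 0.3  24.62 -2.52] F tool [-1.62  1.61  1.52] T tool [-0.182 -0.045  0.585]
```

```bash
for i in 1; do python3 -m crank '0 .002 0 0 0 0;0 .003 0 0 0 0;0 .003 0 0 0 0'; done; python3 -c 'from h import *;st()'; python3 -m crank '0 .002 0 0 0 0;0 .003 0 0 0 0;0 .003 0 0 0 0'
python3 - <<'E'
from h import *
st(); a=vision.camera('side');b=vision.camera('top'); cv2.imwrite('pics/raw_l.png',a[:,:,::-1]);cv2.imwrite('pics/raw_lt.png',b[:,:,::-1])
for off in(.02,.03,.036,.04): print(off); collar(a,b,off)
E
```

```text
time: 10.6
ee_pos: [0.5484, 0.075, 0.1249]
tcp_rot: [-64.3, -11.4, -70.5]
wrist_force: [0.2, 1.5, -0.9]
opening: 0.0227
t 10.6 axis err deg 0.0 off mm [ 0.28 27.44 -2.47] F tool [-1.55  0.85  0.34] T tool [-0.237 -0.002  0.609]
time: 10.9
ee_pos: [0.55, 0.0752, 0.1244]
tcp_rot: [-64.2, -11.4, -70.5]
wrist_force: [-14.7, 3.0, 16.4]
opening: 0.0229
t 10.9 axis err deg 0.0 off mm [ 0.53 28.53 -1.2 ] F tool [ -4.29 -21.43  -3.94] T tool [-1.672  0.006  1.181]
0.02
side N 91 lat meas -384.59424758151283 -369.2769883086836 pred -385.7 -369.1 axial end 30.116381937083755 pred 36.3
   lateral px per mm  e1 0.28 e2 0.56 axis 0.00  axial: [-0.48, 0.23, -0.34]
top N 13 lat meas 305.86949713558687 314.57954269779515 pred 304.8 316.9 axial end -6.304989509493759 pred -3.3
   lateral px per mm  e1 0.27 e2 -0.36 axis -0.00  axial: [0.34, 0.25, -0.16]
0.03
side N 91 lat meas -384.59424758151283 -369.2769883086836 pred -385.8 -369.1 axial end 30.116381937083755 pred 32.9
   lateral px per mm  e1 0.28 e2 0.56 axis 0.00  axial: [-0.48, 0.23, -0.34]
top N 13 lat meas 305.86949713558687 314.5795426977951
[... 212 characters left out ...]
-369.0 axial end 30.116381937083755 pred 30.8
   lateral px per mm  e1 0.28 e2 0.56 axis 0.00  axial: [-0.48, 0.23, -0.34]
top N 13 lat meas 305.86949713558687 314.57954269779515 pred 304.7 317.0 axial end -6.304989509493759 pred -5.8
   lateral px per mm  e1 0.27 e2 -0.36 axis -0.00  axial: [0.34, 0.25, -0.16]
0.04
side N 91 lat meas -384.59424758151283 -369.2769883086836 pred -385.9 -369.0 axial end 30.116381937083755 pred 29.4
   lateral px per mm  e1 0.28 e2 0.56 axis 0.00  axial: [-0.48, 0.23, -0.34]
top N 13 lat meas 305.86949713558687 314.57954269779515 pred 304.7 317.0 axial end -6.304989509493759 pred -6.5
   lateral px per mm  e1 0.27 e2 -0.36 axis -0.00  axial: [0.34, 0.25, -0.16]
```

It bottomed at ~28.5 mm, within the 26–42 mm range, but at −21 N axial. I'll ease back to a gentle press and hold for over 1 s.

```bash
python3 -m crank '0 -.0007 0 0 0 0;0 -.0007 0 0 0 0;0 -.0007 0 0 0 0;0 -.0007 0 0 0 0'; python3 -c 'from h import *;st()'; python3 -m crank '0 0 0 0 0 0;0 0 0 0 0 0;0 0 0 0 0 0;0 0 0 0 0 0;0 0 0 0 0 0;0 0 0 0 0 0;0 0 0 0 0 0;0 0 0 0 0 0';python3 -c 'from h import *;st()'
```

```text
time: 11.4
ee_pos: [0.5496, 0.0751, 0.1244]
tcp_rot: [-64.3, -11.4, -70.5]
wrist_force: [-10.5, 2.7, 11.8]
opening: 0.0227
t 11.4 axis err deg 0.0 off mm [ 0.45 28.36 -1.56] F tool [ -3.59 -15.4   -2.57] T tool [-1.338 -0.023  1.018]
time: 12.2
ee_pos: [0.5496, 0.0751, 0.1245]
tcp_rot: [-64.2, -11.4, -70.5]
wrist_force: [-11.4, 2.1, 11.6]
opening: 0.0227
t 12.2 axis err deg 0.0 off mm [ 0.47 28.34 -1.55] F tool [ -3.31 -15.61  -3.6 ] T tool [-1.312 -0.     1.001]
```

```bash
python3 -m crank '0 -.001 0 0 0 0;0 -.001 0 0 0 0;0 -.001 0 0 0 0;0 -.001 0 0 0 0'; python3 -c 'from h import *;st()'; python3 -m crank '0 0 0 0 0 0;0 0 0 0 0 0;0 0 0 0 0 0;0 0 0 0 0 0;0 0 0 0 0 0;0 0 0 0 0 0' 0 ; python3 -c 'from h import *;st()'
```

```text
time: 12.6
ee_pos: [0.5491, 0.075, 0.1244]
tcp_rot: [-64.3, -11.4, -70.5]
wrist_force: [-5.8, 2.0, 5.9]
opening: 0.0233
t 12.6 axis err deg 0.0 off mm [ 0.41 28.16 -2.04] F tool [-2.55 -7.92 -1.49] T tool [-0.805 -0.044  0.834]
time: 13.2
ee_pos: [0.549, 0.0749, 0.1238]
tcp_rot: [-64.3, -11.4, -70.5]
wrist_force: [1.0, -0.3, 1.1]
opening: 0.0429
t 13.2 axis err deg 0.0 off mm [ 0.35 28.68 -2.51] F tool [ 0.8  -0.45  1.17] T tool [-0.403  0.012  0.175]
```

Released. Retracting along the axis, then a final look.

```bash
python3 -m crank '0 -.01 0 0 0 0;0 -.03 0 0 0 0;0 -.06 0 0 0 0;0 -.10 0 0 0 0;0 -.14 0 0 0 0;0 -.14 0 0 0 0;0 -.14 0 0 0 0;0 -.14 0 0 0 0'
python3 - <<'E'
from h import *
st(); a=vision.camera('side');b=vision.camera('top')
cv2.imwrite('pics/raw_m.png',a[:,:,::-1]);cv2.imwrite('pics/raw_mt.png',b[:,:,::-1])
# expected points: flange centres for depth 29 and collar bottom on face
print('depth 28.5, flange ctr / handle top:',[proj(n,[m+u*(.063-.0285),m+u*(.116-.0285)]).round(1).tolist() for n in('side','top')])
f=lambda im,x,y:cv2.resize(im[y:y+100,x:x+100,::-1],None,fx=4,fy=4,interpolation=cv2.INTER_CUBIC)
cv2.imwrite('pics/m.png',np.hstack([f(a,220,200),f(b,180,160)]))
E
```

```text
time: 14.0
ee_pos: [0.4833, 0.0783, 0.2468]
tcp_rot: [-64.4, -11.4, -70.5]
wrist_force: [-0.3, -1.3, -0.7]
opening: 0.0427
t 14.0 axis err deg 0.05 off mm [ 1.0000e-01 -1.1087e+02 -3.1500e+00] F tool [ 0.91  0.5  -1.05] T tool [-0.435  0.024  0.188]
depth 28.5, flange ctr / handle top: [[[269.8, 263.3], [283.9, 247.8]], [[223.0, 216.4], [216.5, 223.8]]]
```

View pics/m.png

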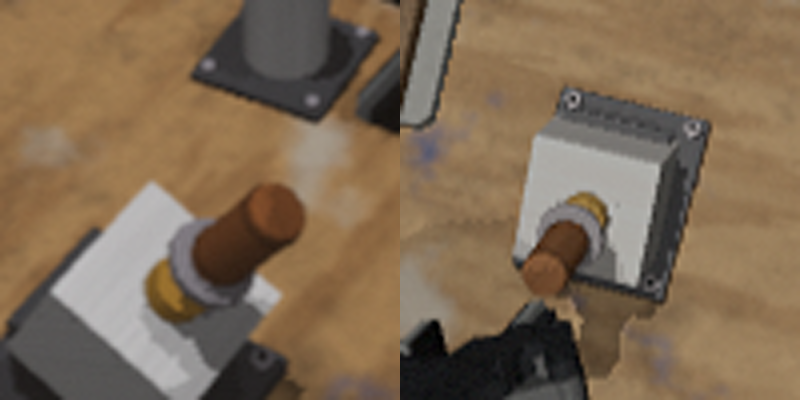

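Run:
```python
from h import *
a=cv2.imread('pics/raw_m.png'); b=cv2.imread('pics/raw_mt.png'); box={'side':(260,235,310,285),'top':(205,205,240,240)}
c={}
for n,im in(('side',a),('top',b)):
    x0,y0,x1,y1=box[n]; h=cv2.cvtColor(im[y0:y1,x0:x1],cv2.COLOR_BGR2HSV)
    top=(h[...,0]<13)&(h[...,1]>130)&(h[...,2]>(115)); yy,xx=np.nonzero(top)
    cnt=max(cv2.findContours(top.astype(np.uint8),0,2)[0],key=cv2.contourArea); e=cv2.minEnclosingCircle(cnt); c[n]=(x0+e[0][0],y0+e[0][1]); print(n,len(xx),c[n],e[1])
seen={'side':(289.5,253.5),'top':(216.2,228.7)}
for s in (c,seen):
    P,g=tri(s['side'],s['top']); v=P-m; print('handle top',P.round(4),'gap',g.round(4),'along u',(v@u).round(4),'dir err deg',np.degrees(np.arccos(v@u/np.linalg.norm(v))).round(1),'lateral',(v-u*(v@u)).round(4))
```

```text
side 27 (285.0, 251.0) 4.000100135803223
top 6 (213.5, 225.5) 0.7072067856788635
handle top [0.5318 0.0818 0.1523] gap 0.0 along u 0.0897 dir err deg 4.0 lateral [-0.0034  0.0049 -0.0019]
handle top [0.5275 0.0765 0.1446] gap 0.0004 along u 0.0849 dir err deg 7.6 lateral [-0.01   -0.0003 -0.0053]
```

```bash
python3 -c 'from workcell import bot;print(bot.get_obs()["wrist_force"]);bot.job_done()'
```

```text
[-0.70121129 -0.23039787 -0.1276516 ]
the job is handed in; nothing more can be done
```

The gauge is standing in the bore with the arm clear, and I handed the job in at about 14 s. It leans in the bore, though, so I could not confirm that the stop is exactly flush.

**What I did:** I took the small brown-handled gauge from its stand and lined it up with the 28° bore axis, correcting about 3 mm at the mouth from both cameras. I lowered it until it bottomed about 28.5 mm below the mouth (the stated range is 26–42 mm). I held it down for about 1.7 s, then let go and drew back along the axis.

**Press force:** Axial force peaked at about 21 N when it bottomed. I eased it to about 15 N for the hold and 8 N before release. That is firmer than I intended by "gently".

**Last checks:**
- **In place:** The final pictures show the gauge in the bore with the brass stop on the face, the gripper clear and no contact force.
- **Lean:** From hand-picked pixels, the handle top is about 11 mm downhill of the bore axis. That suggests a lean of roughly 5–7°; the 1 mm of room round the rod allows about 4–5°.
- **Not confirmed:** The lean may leave the stop touching mainly on its downhill edge, or lift the rod up to about 1 mm off the bottom. The pictures cannot resolve that.
- **Other things:** The arm never touched the other objects. The last pictures I viewed were close crops, so I did not check them there.

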